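# Stamp the brass tag with the red punch

### The job

A brass tag lies ready under the red-capped sprung punch. Take the mallet by its handle and strike the red cap with the mallet's head, a brisk blow straight down rather than a slow push, so that the punch goes fully down to its stop. Then let the punch spring back up and set the mallet down again (not dropped) with its head standing on the cork pad, handle level; leave the blue-capped punch unpressed and do not press the red one with the gripper.

Things in the scene. Friction and masses are not known exactly. Their poses are not given: they have to be found in the camera images.
- mallet_head (a point): Centre of the mallet's head, a brown wooden block with black rubber faces below and above: 44 mm along the handle, 40 across, 64 high, so the lower striking face (42 x 38) lies 32 mm below this point. It stands on that face on the cork pad. Axes: x from the handle through the head (handle runs to -x), y across, z up. Mass about 250 g, centred about 8 mm from here toward the handle.
- mallet_grip (a point): Place to grasp on the mallet's pale wooden handle, mid-section, 60 mm from the head's centre toward -x (axes as the head's). The handle is straight, 18 mm wide (y), 24 mm high (z), from 22 to 147 mm from the head's centre; at the start level, its middle 38 mm above the table. Fingers close along y. Hold firmly (50 N or more), or the head may tip up at the blow.
- red_cap (a point): Centre of the flat top of the red cap (32 mm across, 12 thick) of the punch to strike, 105 mm above the table when up. It tops a vertical sprung pin in a grey C-shaped stand fixed to the table, foot 110 x 70 mm; the stand's arm under the cap is 44 mm wide, its top 70 mm (brass collar 74) above the table, column on the far side. A brass tag lies under the pin.
- red_punch (a joint): How far the red-capped pin is down, in m: 0 up, 0.018 at its stop. A spring pushes it up with 3 N at the top, 7.5 N at the stop, and brings it back when let go. Past 0.014 counts as driven home; the blow counts as brisk if the mallet comes down on the cap at 0.04 m/s or more (0.1 to 0.3 m/s is a good blow).
- blue_cap (a point): The same point on a second, alike stand with a blue cap and no tag: a bystander.
- blue_punch (a joint): The same joint of the blue-capped pin; it is to stay at 0.
- pad_top (a point): Centre of the upper face of the square cork pad, 140 x 140 mm, 6 mm thick, fixed to the table; the mallet stands on it at the start and goes back there.
Not all that is in view belongs to the job. What is shaped like the part that bears red_cap but green is not meant.

How it is judged:
By the outcome, as a careful person would: the job done as asked, in the order asked, and still so for the second after the job is handed in, with the robot touching nothing.
It also fails if it takes over 38 s, if anything falls off the work surface, if the arm or the gripper's body presses on something with over 40 N, if the wrist force passes 120 N, or if a joint passes its speed limit or range.

### The arm

A 6-joint arm with a two-finger parallel gripper is mounted at the origin on a cart in front of the work surface, level with it; the furniture and walls round the work are solid. World frame = base frame: x ahead of the robot, y to its left, z up, the work surface at z = 0. Lengths are in mm, angles in rad, forces in N, time in s.
With the tool pointing down it reaches from about 350 to 975 mm from the base axis. Payload 7.1 kg.
Tool frame: the origin (TCP) lies at the very end of the fingers, on their centre line; the grasp point (between the pads) lies 19 mm behind it; z points along the fingers, y is the line along which they close (so a half turn about z gives the same grasp; the last joint's range is limited). The gripper opens to 88 mm and grips with 3 to 60 N. Pads are 20 mm wide; open, the fingers measure 115 mm over their backs; the gripper's body (75 mm by 178 mm) begins 61 mm behind the grasp point.
Start: joints at [-1.189, 0.423, 1.63, -0, 1.089, -0.019], TCP at [243.862, -575.444, 222.675] pointing down, gripper open.
Joint ranges: [-3, 3], [-0.9, 2.11], [0.09, 2.58], [-1.31, 4.45], [0.11, 2.69], [-2.54, 2.54]. Speed limits (rad/s): [2.39, 2.39, 3.01, 3.14, 3.14, 3.14].

### API

Orientations are given as a rotation vector (axis times angle).
In Python, from workcell import ctrl gives the robot as it stands. The module is installed in compiled form; this text tells all that it offers.
- The arm moves only by the shell command python3 -m inch 'ROWS'. ROWS is JSON, a list of rows, each a list of 7 numbers: the shift along the tool's x, y, z scaled (see below), then the turn, a rotation vector about the tool's x, y, z scaled (see below), then the closure, from -1 (fully open) to 1 (shut). In form: [[tx, ty, tz, wx, wy, wz, hand], ...]. A call has 1 to 10 rows; each row is the pose to reach, as a shift and turn from the pose commanded when the call began, along the tool's axes at that moment; what a row does not reach only later rows make up. The controller multiplies each number of a shift by 0.15 m and each number of a turn by pi/4 rad. A row lasts 1/8 s, in which the tool goes at most 62.5 mm and 10.7 degrees, less where a joint would pass 70% of its speed; a pose out of reach is approached as far as the arm can. A call with a number of a shift or a turn outside -1 to 1 is refused whole. A call with a gripper value outside its range is refused whole. The fingers move at their own pace and stop on an object; the grip force is fixed at half the most. Time passes only in rows, so rows that repeat a pose let the fingers close. It gives the time, the measured TCP pose, the force, the opening and the grip force at its end, in the units of the state.
- ctrl.get_obs(): the state, without advancing time (a new reading comes with each control period).
- ctrl.get_image(name): name is "side" or "top" or "wrist"; returns the picture (400x640x3 uint8, red, green, blue); there is no depth.
- ctrl.camera_params(name): a dict with "vfov" (degrees; the focal length in pixels is half the picture's height over the tangent of half this angle, whatever the lens; pixels are square), "cx", "cy" (the principal point, pixels), "distortion" ([k1, k2, p1, p2, k3] as OpenCV has them; the pictures are not rectified), "eye" and "attitude" of the camera in the world; the wrist camera has in their place "tool_from_camera" (4x4, takes a point from camera to tool coordinates, whose origin is the TCP and whose axes are the flange's). Camera axes: x right, y up, looking along -z (the intrinsics and any distortion apply to the point x, -y, -z); pixel columns grow to the right and rows downward; lengths in mm; the calibration is good to about 2 mm. A picture is of the moment at which its call begins: read the wrist's pose just before it. camera_params takes no time and is no camera call.
- ctrl.close_job(): hands the job in; it is judged then, once.
The state is a dict: "t": time; "qpos": joint angles; "qvel": joint speeds; "joint_torque": joint torques, N m; "ee_pos": TCP position; "orientation": TCP orientation; "ft_force": force on the tool from outside, world axes, zero at the start; "moment": the same for the moment, N m; "width": finger opening in mm; "grasp_force": force on a finger pad.
Only numpy, scipy, OpenCV 4.12 (cv2) and the standard library are available. Lean on these libraries where they do the work, as an engineer would, in place of code of your own. Each camera call takes 0.05 s, during which the arm holds its last target. There are 200 camera calls.

## Working session

There is one attempt and no reset: what is moved stays moved. The work goes in short steps, Python scripts to look and compute and a shell command to move; the robot and the scene stay as the last step left them, time stands still between calls to the robot, and variables do not carry over. Pictures are saved under pics/ and viewed, at most 12 in all, crops included, and the job is handed in when it is done.

```bash
mkdir -p pics; python3 - <<'E'
from workcell import ctrl
import cv2
o=ctrl.get_obs();print(o)
for n in("top","side","wrist"):
    print(n,ctrl.camera_params(n))
for n in("top","side"):
    cv2.imwrite(f"pics/{n}0.png",ctrl.get_image(n)[...,::-1])
E
```

```text
{'t': 0.0, 'qpos': array([-1.18898612e+00,  4.23812510e-01,  1.63066751e+00, -1.15166287e-05,
        1.08857299e+00, -1.89742376e-02]), 'qvel': array([ 4.55764556e-04, -1.45397861e-04, -9.68703369e-05, -1.20232079e-04,
       -6.61746824e-04,  7.73346578e-04]), 'joint_torque': array([-3.89421388e-03, -5.44622219e+01, -2.73666072e+01,  6.41785492e-02,
        2.28552846e-02, -1.33141061e-04]), 'ee_pos': array([ 243.67412297, -574.96022165,  221.92821006]), 'orientation': array([-3.07731738e+00, -6.25068372e-01,  4.29442108e-04]), 'ft_force': array([-0.02259562,  0.4124964 ,  0.43484752]), 'moment': array([-0.03302391,  0.06139402, -0.01676509]), 'grasp_force': 0.0, 'width': 87.87298767268646}
top {'vfov': 43.31330166696634, 'cx': 314.12004523647346, 'cy': 196.6745971473651, 'distortion': array([-0.05474175,  0.        ,  0.        ,  0.        ,  0.        ]), 'eye': array([ 479.49434971,   14.38221211, 1407.45607098]), 'attitude': array([ 0.041051  , -0.04099069, -1.58024006])}
side {'vfov': 50.92223506018426, 'cx': 320.02666711183036, 'cy': 197.83878922225, 'distortion': array([-0.06422341,  0.        ,  0.        ,  0.        ,  0.        ]), 'eye': array([-80.88018028, 891.70177624, 653.74983637]), 'attitude': array([ 0.42225352, -1.35628897, -2.19718255])}
wrist {'vfov': 67.62441139962577, 'cx': 323.7670593958131, 'cy': 198.5375790223074, 'distortion': array([0.00765215, 0.        , 0.        , 0.        , 0.        ]), 'tool_from_camera': array([[-9.63690125e-04,  9.64960711e-01,  2.62392639e-01,
         7.19184463e+01],
       [ 9.99999535e-01,  9.36738371e-04,  2.27803465e-04,
         4.56784329e-01],
       [-2.59718594e-05,  2.62392737e-01, -9.64961166e-01,
        -1.61046521e+02],
       [ 0.00000000e+00,  0.00000000e+00,  0.00000000e+00,
         1.00000000e+00]])}
```

View pics/top0.png

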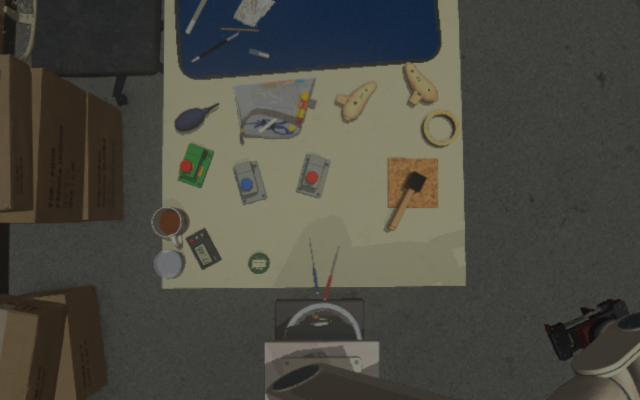

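View pics/side0.png

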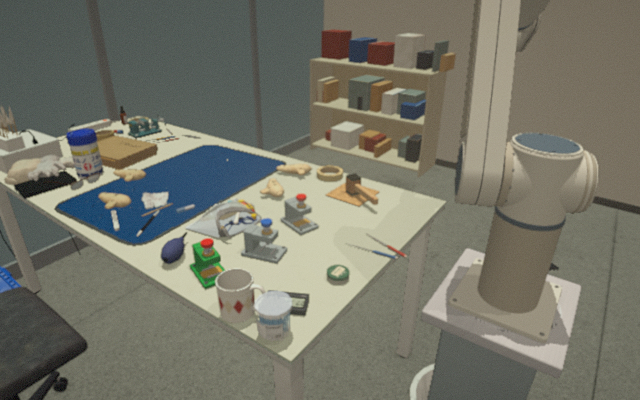

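The top view shows the grey stand with a red cap at (312,177). The candidates it could be confused with are the green stand's red cap at (187,167) and the blue cap at (247,184). The mallet head is at (415,182), its handle runs to (392,226), and the pad is around (413,183). I choose the grey-stand red cap at (312,177) and will check it in a crop while measuring.

```bash
cat > h.py <<'E'
import numpy as np,cv2
from scipy.spatial.transform import Rotation as R
from workcell import ctrl
def cam(n,obs=None):
    p=ctrl.camera_params(n);f=200/np.tan(np.radians(p["vfov"]/2))
    K=np.array([[f,0,p["cx"]],[0,f,p["cy"]],[0,0,1]])
    if n=="wrist":
        T=p["tool_from_camera"];Rt=R.from_rotvec(obs["orientation"]).as_matrix()
        return K,p["distortion"],Rt@T[:3,:3],obs["ee_pos"]+Rt@T[:3,3]
    return K,p["distortion"],R.from_rotvec(p["attitude"]).as_matrix(),p["eye"]
def plane(c,uv,z):
    K,d,Rm,e=c
    q=cv2.undistortPoints(np.array(uv,float).reshape(-1,1,2),K,d)[:,0]
    r=np.c_[q[:,0],-q[:,1],-np.ones(len(q))]@Rm.T
    return e+r*((z-e[2])/r[:,2])[:,None]
def blobs(m,amin=15):
    n,_,s,c=cv2.connectedComponentsWithStats(m.astype(np.uint8))
    return [(c[i].round(1),s[i,4]) for i in range(1,n) if s[i,4]>=amin]
E
python3 - <<'E'
from h import *
im=cv2.imread("pics/top0.png");c=cam("top")
hsv=cv2.cvtColor(im,cv2.COLOR_BGR2HSV);H,S,V=cv2.split(hsv)
roi=np.zeros(H.shape,bool);roi[140:235,170:450]=1
for nm,m,z in(("red",((H<6)|(H>174))&(S>140)&(V>90),105),("blue",(H>100)&(H<125)&(S>110)&(V>70),105)):
    for b,a in blobs(m&roi): print(nm,b,a,plane(c,[b],z).round(1))
pr=np.zeros(H.shape,bool);pr[150:235,380:445]=1
dark=(V<60)&pr
for b,a in blobs(dark): print("head",b,a,plane(c,[b],70).round(1))
print("pad/handle corners",plane(c,[[388,158],[437,158],[438,208],[388,208]],6).round(1))
print("handle",plane(c,[[392,227],[408,193]],50).round(1))
cv2.imwrite("pics/crop1.png",np.hstack([cv2.resize(im[145:215,275:345],(400,400),interpolation=2),cv2.resize(im[150:240,375:465],(400,400),interpolation=2)]))
E
```

```text
red [185.4 165.6] 93 [[631.9 349.  105. ]]
red [311.6 176.8] 94 [[599.2  20.1 105. ]]
blue [245.9 183.9] 91 [[582.4 190.8 105. ]]
head [414.8 181.5] 258 [[ 587.2 -255.    70. ]]
pad/handle corners [[ 659.1 -194.     6. ]
 [ 658.  -331.9    6. ]
 [ 517.6 -331.5    6. ]
 [ 519.  -191.4    6. ]]
handle [[ 466.5 -194.9   50. ]
 [ 557.8 -239.9   50. ]]
```

View pics/crop1.png

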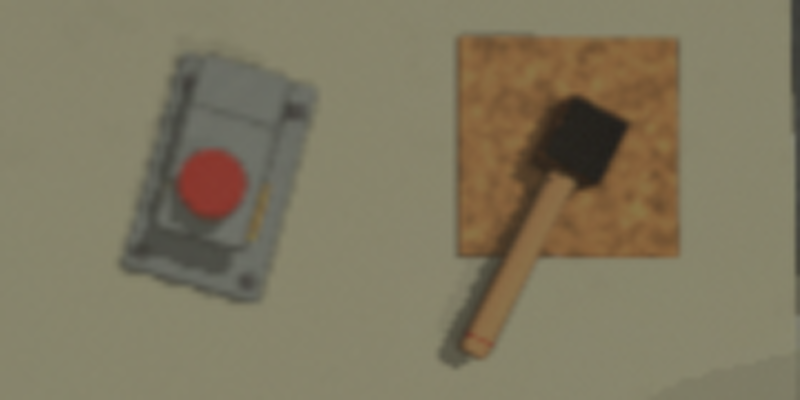

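The crop confirms the choice: a red cap on the grey stand with the brass tag under it. The mallet's head is on the pad and its handle points toward the robot, with a yaw of about -27°. I'm moving the hand over the mallet.

```bash
cat >> h.py <<'E'
def rel(xyz,yaw):
    "shift/turn in move units to a tool-down pose with tool x at world yaw (deg)"
    o=ctrl.get_obs();Rt=R.from_rotvec(o["orientation"])
    y=np.radians(yaw);G=R.from_matrix(np.c_[[np.cos(y),np.sin(y),0],[np.sin(y),-np.cos(y),0],[0,0,-1]])
    s=Rt.inv().apply(np.array(xyz)-o["ee_pos"])/150;w=(Rt.inv()*G).as_rotvec()/(np.pi/4)
    print("t",o["t"],"ee",o["ee_pos"].round(1),"rel",s.round(3),w.round(3),"F",o["ft_force"].round(1),"w",round(o["width"],1),"g",round(o["grasp_force"],1),"q6",o["qpos"][5].round(2))
E
python3 -m inch '[[0.91,-0.43,0,0,0,0,-1],[0.91,-0.43,0,0,0,0,-1],[0.91,-0.43,0,0,0,0,-1]]'
python3 -m inch '[[0.91,-0.43,0,0,0,0,-1],[0.91,-0.43,0,0,0,0,-1],[0.91,-0.43,0,0,0,0,-1]]'
python3 -c "
from h import *
rel((520,-222,200),-27)"
```

```text
t: 0.48
ee_pos: [345.7, -460.3, 222.3]
orientation: [-3.077, -0.628, 0.0]
ft_force: [0.4, -0.6, 0.0]
width: 87.8
grasp_force: 0.0
t: 0.85
ee_pos: [446.4, -347.6, 222.4]
orientation: [-3.077, -0.629, 0.0]
ft_force: [0.4, 0.3, -0.3]
width: 87.7
grasp_force: 0.0
t 0.85 ee [ 446.4 -347.6  222.4] rel [ 0.78  -0.577  0.15 ] [-1.000e-03  0.000e+00  1.114e+00] F [ 0.4  0.3 -0.3] w 87.7 g 0.0 q6 0.48
```

```bash
python3 -m inch '[[0.78,-0.58,0.15,0,0,1,-1],[0.78,-0.58,0.15,0,0,1,-1],[0.78,-0.58,0.15,0,0,1,-1],[0.78,-0.58,0.15,0,0,1,-1],[0.78,-0.58,0.15,0,0,1,-1],[0.78,-0.58,0.15,0,0,1,-1]]'
python3 - <<'E'
from h import *
o=ctrl.get_obs();im=ctrl.get_image("wrist")[...,::-1].copy();cv2.imwrite("pics/w1.png",im)
np.save("pics/o1.npy",o,allow_pickle=True);rel((520,-222,200),-27)
E
```

```text
t: 1.6
ee_pos: [518.5, -224.1, 199.9]
orientation: [-3.084, 0.599, 0.001]
ft_force: [0.2, -0.0, 0.1]
width: 87.8
grasp_force: 0.0
t 1.65 ee [ 518.5 -224.3  199.9] rel [ 0.004 -0.018 -0.001] [-0.     0.001  0.112] F [0.4 0.1 0.2] w 87.7 g 0.0 q6 1.52
```

View pics/w1.png

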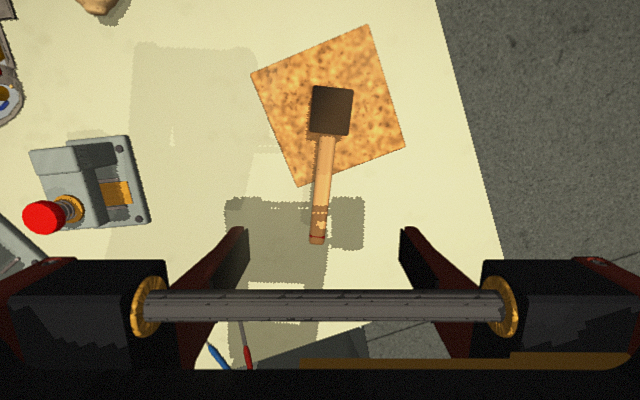

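The wrist view shows the mallet head at (331,110), its handle running to (318,240), the pad around it, and the red cap at (43,217). Next I'll measure the handle line, head top, pad and red cap.

```bash
python3 - <<'E'
from h import *
o=np.load("pics/o1.npy",allow_pickle=True).item();c=cam("wrist",o);im=cv2.imread("pics/w1.png")
H,S,V=cv2.split(cv2.cvtColor(im,cv2.COLOR_BGR2HSV))
m=(V<95);m[:70]=0;m[150:]=0;m[:,:295]=0;m[:,370:]=0
m=cv2.morphologyEx(m.astype(np.uint8),cv2.MORPH_OPEN,np.ones((7,7)))
cn=max(cv2.findContours(m,0,1)[0],key=cv2.contourArea);b=cv2.boxPoints(cv2.minAreaRect(cn));print("head box px",b.round(0).tolist())
P=plane(c,b,70);print(P.round(1),P.mean(0).round(1),np.linalg.norm(np.diff(P,axis=0),axis=1).round(1))
# handle edges: per-row extents
L=[];Rr=[]
for v in range(190,205):pass
sm=cv2.GaussianBlur(im,(3,3),0)
for v in list(range(192,203)):
    row=(S[v,300:345]>90)&(V[v,300:345]>110);i=np.flatnonzero(row);print(v,i.min()+300,i.max()+300,end="; ")
print()
r=((H<5)|(H>175))&(S>180)&(V>130);r[:,120:]=0
for q,a in blobs(r,100): print("red",q,a,plane(c,[q],105).round(1))
print("pad",plane(c,[[251,73],[368,25],[405,147],[299,187]],6).round(1),plane(c,[[251,73],[368,25],[405,147],[299,187]],6).mean(0).round(1))
cv2.imwrite("pics/w1c.png",cv2.resize(im[70:250,270:390],None,fx=3.3,fy=3.3,interpolation=cv2.INTER_NEAREST))
E
```

```text
head box px [[308.0, 131.0], [313.0, 85.0], [353.0, 89.0], [347.0, 136.0]]
[[ 579.3 -232.1   70. ]
 [ 615.6 -252.6   70. ]
 [ 598.4 -285.1   70. ]
 [ 561.2 -265.9   70. ]] [ 588.6 -258.9   70. ] [41.7 36.8 41.9]
192 313 329; 193 313 329; 194 313 329; 195 313 329; 196 313 329; 197 313 329; 198 313 328; 199 313 328; 200 312 328; 201 313 328; 202 312 328; 
red [ 39.4 218.3] 853 [[599.6  18.6 105. ]]
pad [[ 659.  -194.4    6. ]
 [ 655.  -330.     6. ]
 [ 518.2 -327.     6. ]
 [ 520.6 -192.4    6. ]] [ 588.2 -261.     6. ]
```

View pics/w1c.png

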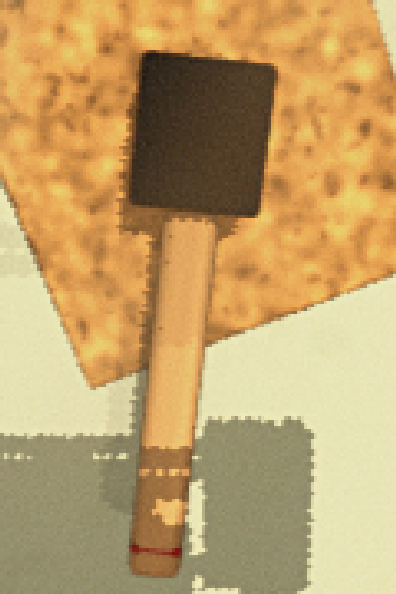

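The head top measures 42 × 37 mm against a given 42 × 38, and the pad 137 mm against 140, so both agree. The head is at (588.6, -258.9) with a yaw of about -28.4°. The red cap came out at (599.6, 18.6) here and (599.2, 20.1) from the top camera.

```bash
python3 - <<'E'
from h import *
o=np.load("pics/o1.npy",allow_pickle=True).item();c=cam("wrist",o)
P=plane(c,[[327,136],[317,239.7]],50);print(P.round(1),np.degrees(np.arctan2(*(P[0]-P[1])[1::-1])))
rel((549,-237.5,19),-28)
E
```

```text
[[ 567.  -247.3   50. ]
 [ 465.4 -194.5   50. ]] -27.489384074021064
t 1.65 ee [ 518.5 -224.3  199.9] rel [0.222 0.006 1.206] [-0.     0.001  0.134] F [0.4 0.1 0.2] w 87.7 g 0.0 q6 1.52
```

```bash
python3 -m inch '[[0.22,0.006,0.3,0,0,0.13,-1],[0.22,0.006,0.6,0,0,0.13,-1],[0.22,0.006,0.8,0,0,0.13,-1],[0.22,0.006,1,0,0,0.13,-1],[0.22,0.006,1,0,0,0.13,-1]]'
python3 -m inch '[[0,0,0.12,0,0,0,-1],[0,0,0.205,0,0,0,-1],[0,0,0.205,0,0,0,-1]]'
python3 -c "
from h import *
rel((549,-237.5,19),-28)"
```

```text
t: 2.28
ee_pos: [547.1, -237.0, 48.0]
orientation: [-3.048, 0.756, 0.008]
ft_force: [-1.1, 0.5, -0.5]
width: 87.8
grasp_force: 0.0
t: 2.65
ee_pos: [548.4, -237.4, 18.7]
orientation: [-3.049, 0.757, 0.002]
ft_force: [-0.7, -0.8, 0.8]
width: 88.0
grasp_force: 0.0
t 2.65 ee [ 548.4 -237.4   18.7] rel [ 0.004 -0.001 -0.002] [0.    0.002 0.003] F [-0.7 -0.8  0.8] w 88.0 g 0.0 q6 1.63
```

```bash
python3 -m inch '[[0,0,0,0,0,0,1],[0,0,0,0,0,0,1],[0,0,0,0,0,0,1],[0,0,0,0,0,0,1],[0,0,0,0,0,0,1],[0,0,0,0,0,0,1],[0,0,0,0,0,0,1]]'
```

```text
t: 3.52
ee_pos: [548.9, -237.6, 19.4]
orientation: [3.049, -0.757, 0.0]
ft_force: [-0.3, 0.6, 0.1]
width: 21.6
grasp_force: 0.0
```

```bash
python3 -m inch '[[0,0,0,0,0,0,1],[0,0,0,0,0,0,1],[0,0,0,0,0,0,1]]'
python3 -m inch '[[0,0,-0.1,0,0,0,1],[0,0,-0.2,0,0,0,1],[0,0,-0.2,0,0,0,1]]'
python3 -c "
from h import *
o=ctrl.get_obs();im=ctrl.get_image('side')[...,::-1];cv2.imwrite('pics/s2.png',cv2.resize(im[130:270,240:420],None,fx=4,fy=4))
rel((549,-237.5,150),-28)"
```

```text
t: 3.9
ee_pos: [548.9, -237.6, 19.4]
orientation: [3.049, -0.757, -0.0]
ft_force: [0.4, -0.4, -0.1]
width: 18.0
grasp_force: 30.0
t: 4.28
ee_pos: [550.1, -238.1, 51.4]
orientation: [3.048, -0.757, 0.005]
ft_force: [-0.0, 0.6, -3.1]
width: 17.5
grasp_force: 30.0
t 4.325 ee [ 549.6 -237.9   50.6] rel [-0.003 -0.001 -0.663] [-0.    -0.003  0.003] F [ 0.7  0.3 -2.1] w 17.9 g 30.0 q6 1.63
```

View pics/s2.png

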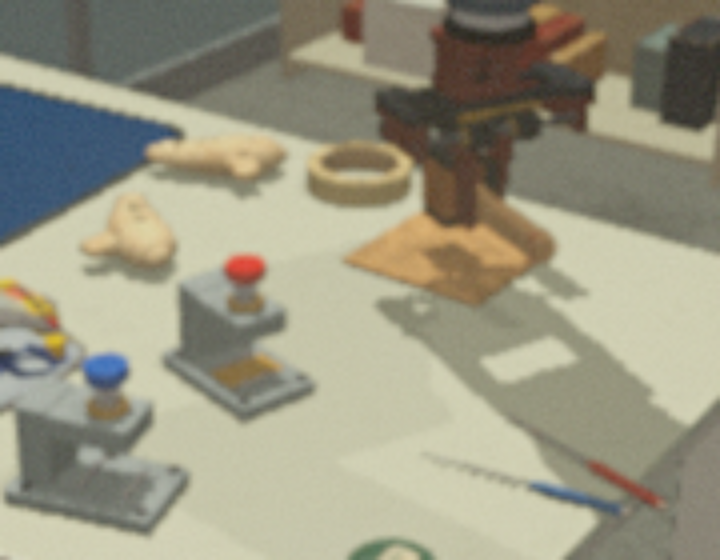

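The side view shows the mallet held level and clear of the pad, at about (470,200) in the crop. The red cap at (245,268) is untouched. Carrying it over.

```bash
python3 -m inch '[[0,0,-0.3,0,0,0,1],[0,0,-0.6,0,0,0,1],[0,0,-0.75,0,0,0,1],[0,0,-0.75,0,0,0,1]]'
python3 -c "
from h import *
rel((565,37.6,160),-28)"
```

```text
t: 4.82
ee_pos: [549.8, -238.0, 163.4]
orientation: [3.048, -0.757, 0.005]
ft_force: [0.5, 0.6, -1.6]
width: 18.1
grasp_force: 30.0
t 4.825 ee [ 549.8 -238.   163.4] rel [-0.77  -1.671  0.021] [-0.    -0.004  0.003] F [ 0.5  0.6 -1.6] w 18.1 g 30.0 q6 1.63
```

```bash
python3 -m inch '[[-0.1,-0.2,0,0,0,0,1],[-0.2,-0.45,0,0,0,0,1],[-0.3,-0.7,0,0,0,0,1],[-0.38,-0.84,0,0,0,0,1],[-0.38,-0.84,0,0,0,0,1]]'
python3 -m inch '[[-0.1,-0.2,0,0,0,0,1],[-0.2,-0.45,0,0,0,0,1],[-0.3,-0.7,0.02,0,0,0,1],[-0.39,-0.83,0.02,0,0,0,1],[-0.39,-0.83,0.02,0,0,0,1],[-0.39,-0.83,0.02,0,0,0,1]]'
python3 - <<'E'
from h import *
o=ctrl.get_obs();im=ctrl.get_image("wrist")[...,::-1].copy();s=ctrl.get_image("side")[...,::-1]
cv2.imwrite("pics/w3.png",np.hstack([im[:,150:550],cv2.resize(s[150:250,250:350],(400,400),interpolation=2)]));cv2.imwrite("pics/w3f.png",im)
np.save("pics/o3.npy",o,allow_pickle=True)
rel((565,37.6,118.4),-28)
E
```

```text
t: 5.45
ee_pos: [556.3, -98.0, 160.1]
orientation: [3.05, -0.753, -0.005]
ft_force: [0.6, -0.4, -2.8]
width: 18.1
grasp_force: 30.0
t: 6.2
ee_pos: [563.9, 36.7, 158.3]
orientation: [3.048, -0.758, -0.001]
ft_force: [0.5, -0.3, -2.7]
width: 17.9
grasp_force: 30.0
t 6.3 ee [564.   36.5 158.6] rel [ 0.003 -0.009  0.268] [0.001 0.    0.001] F [-0.   0.1 -3.1] w 17.9 g 30.0 q6 2.1
```

View pics/w3.png

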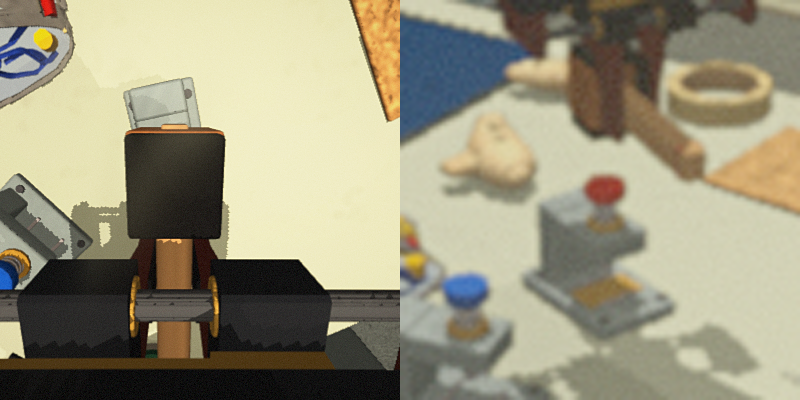

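The wrist view shows the head over the red stand, its top face spanning rows 133–238 and columns 275–373 of the full picture. Blue is clear. I'll check the mallet is level by casting the face edges.

```bash
python3 - <<'E'
from h import *
o=np.load("pics/o3.npy",allow_pickle=True).item();c=cam("wrist",o)
P=plane(c,[[277,135],[373,135],[372,237],[277,237]],209.2)
T=R.from_rotvec(o["orientation"]).inv().apply(P-o["ee_pos"]);print(T.round(1),T.mean(0).round(1))
E
```

```text
[[ 66.  -16.8 -50.9]
 [ 66.   17.9 -50.9]
 [ 26.4  19.2 -50.9]
 [ 26.5 -18.5 -50.9]] [ 46.2   0.5 -50.9]
```

The face is level, with its centre at 46 mm as expected. Strike.

```bash
python3 -m inch '[[0.003,-0.008,0.14,0,0,0,1],[0.003,-0.008,0.28,0,0,0,1],[0.003,-0.008,0.393,0,0,0,1]]'
python3 -c "
from h import *
rel((565,37.6,100.4),-28)
o=ctrl.get_obs();s=ctrl.get_image('side')[...,::-1];cv2.imwrite('pics/s4.png',cv2.resize(s[150:250,250:350],(500,500),interpolation=2))
rel((565,37.6,100.4),-28)"
```

```text
t: 6.68
ee_pos: [565.5, 37.7, 99.8]
orientation: [3.049, -0.759, 0.001]
ft_force: [-4.3, -1.1, 22.1]
width: 18.0
grasp_force: 30.0
t 6.675 ee [565.5  37.7  99.8] rel [-0.002  0.002 -0.004] [-0.    -0.001  0.001] F [-4.3 -1.1 22.1] w 18.0 g 30.0 q6 2.1
t 6.725 ee [564.8  37.9  98.4] rel [ 0.002  0.001 -0.013] [0.    0.001 0.001] F [ 1.9 -0.6  3.4] w 18.3 g 30.0 q6 2.1
```

View pics/s4.png

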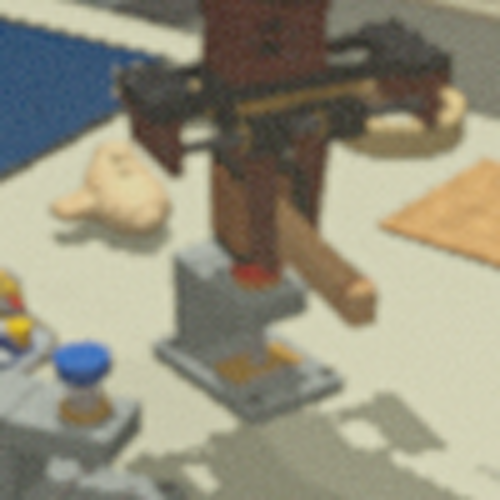

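At the end of the blow the force peaked at about 25 N, well over the 7.5 N spring force, and the TCP went 2 mm below the computed stop height. The picture shows the red cap right down on its collar at (258,272), with blue up. So the pin reached its stop. Raising, then checking the mallet's tilt.

```bash
python3 -m inch '[[0,0,-0.1,0,0,0,1],[0,0,-0.25,0,0,0,1],[0,0,-0.42,0,0,0,1],[0,0,-0.42,0,0,0,1],[0,0,-0.42,0,0,0,1]]'
python3 - <<'E'
from h import *
o=ctrl.get_obs();im=ctrl.get_image("wrist")[...,::-1].copy();s=ctrl.get_image("side")[...,::-1]
a=cv2.imread("pics/w3f.png")
z=lambda i:cv2.resize(i[100:260,250:410],(400,400),interpolation=2)
cv2.imwrite("pics/w5.png",np.vstack([np.hstack([z(a),z(im)]),np.hstack([cv2.resize(s[180:230,250:350],(400,200),interpolation=2)]*2)]))
np.save("pics/o5.npy",o,allow_pickle=True);rel((565,37.6,160),-28)
E
```

```text
t: 7.35
ee_pos: [564.5, 38.5, 162.7]
orientation: [3.049, -0.757, -0.001]
ft_force: [0.4, -0.5, -3.0]
width: 17.8
grasp_force: 30.0
t 7.45 ee [564.1  38.6 162. ] rel [0.008 0.003 0.013] [0.001 0.002 0.002] F [-0.2  0.2 -2.8] w 18.0 g 30.0 q6 2.1
```

View pics/w5.png

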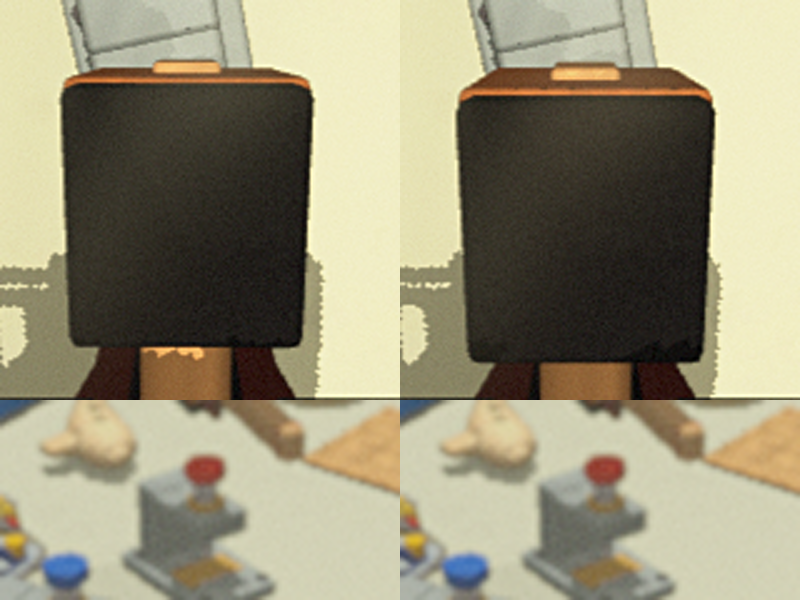

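The red cap is back up and blue is unchanged. The mallet's head has tipped nose-up by about 3°: its rear edge moved back 5 px, or about 2 mm over 32 mm. I'll pitch the tool by -0.07 units while carrying it back to set it level.

```bash
python3 -m inch '[[0.1,0.2,0,0,0,0,1],[0.2,0.45,0,0,0,0,1],[0.3,0.7,0,0,0,0,1],[0.38,0.84,0,0,0,0,1],[0.38,0.84,0,0,0,0,1]]'
python3 -m inch '[[0.1,0.2,0,0,-0.07,0,1],[0.2,0.45,0,0,-0.07,0,1],[0.3,0.7,0,0,-0.07,0,1],[0.39,0.84,0,0,-0.07,0,1],[0.39,0.84,0,0,-0.07,0,1],[0.39,0.84,0,0,-0.07,0,1]]'
python3 -c "
from h import *
rel((548.9,-237.6,30),-28)"
```

```text
t: 8.07
ee_pos: [555.8, -100.7, 162.0]
orientation: [3.048, -0.761, -0.002]
ft_force: [0.0, 0.1, -2.9]
width: 18.0
grasp_force: 30.0
t: 8.82
ee_pos: [549.2, -236.9, 162.6]
orientation: [-3.035, 0.753, 0.085]
ft_force: [-1.0, 0.8, -3.3]
width: 18.4
grasp_force: 30.0
t 8.825 ee [ 549.2 -236.9  162.6] rel [0.05  0.005 0.883] [-0.     0.071  0.003] F [-1.   0.8 -3.3] w 18.4 g 30.0 q6 1.63
```

```bash
python3 -m inch '[[0.02,0.005,0.3,0,0,0,1],[0.035,0.005,0.6,0,0,0,1],[0.045,0.005,0.8,0,0,0,1],[0.05,0.005,0.88,0,0,0,1],[0.05,0.005,0.88,0,0,0,1]]'
python3 -m inch '[[0,0,0.02,0,0,0,1],[0,0,0.04,0,0,0,1],[0,0,0.055,0,0,0,1],[0,0,0.055,0,0,0,1]]'
python3 - <<'E'
from h import *
o=ctrl.get_obs();im=ctrl.get_image("side")[...,::-1].copy();w=ctrl.get_image("wrist")[...,::-1]
cv2.imwrite("pics/s6.png",np.hstack([cv2.resize(im[150:230,310:390],(400,400),interpolation=2),cv2.resize(w[60:300,180:420],(400,400))]))
rel((548.9,-237.6,19.4),-28)
E
```

```text
t: 9.45
ee_pos: [549.1, -238.0, 30.5]
orientation: [-3.035, 0.752, 0.085]
ft_force: [0.8, -1.2, -1.9]
width: 17.7
grasp_force: 30.0
t: 9.95
ee_pos: [548.6, -238.7, 22.6]
orientation: [-3.035, 0.754, 0.083]
ft_force: [0.7, 0.3, -2.2]
width: 17.8
grasp_force: 30.0
t 10.05 ee [ 548.7 -238.7   22.6] rel [-0.001 -0.007  0.022] [0.    0.07  0.002] F [ 0.  -0.  -2.4] w 18.1 g 30.0 q6 1.62
```

```bash
python3 -m inch '[[0,0,0.007,0,0,0,1],[0,0,0.014,0,0,0,1],[0,0,0.014,0,0,0,1]]'
python3 -m inch '[[0,0,0.005,0,0,0,1],[0,0,0.009,0,0,0,1],[0,0,0.009,0,0,0,1]]'
```

```text
t: 10.42
ee_pos: [548.5, -238.6, 20.3]
orientation: [-3.035, 0.754, 0.084]
ft_force: [-0.8, -0.5, -2.9]
width: 17.7
grasp_force: 30.0
t: 10.8
ee_pos: [548.5, -238.6, 19.4]
orientation: [-3.035, 0.753, 0.083]
ft_force: [-1.7, 0.7, 2.0]
width: 17.5
grasp_force: 30.0
```

View pics/s6.png

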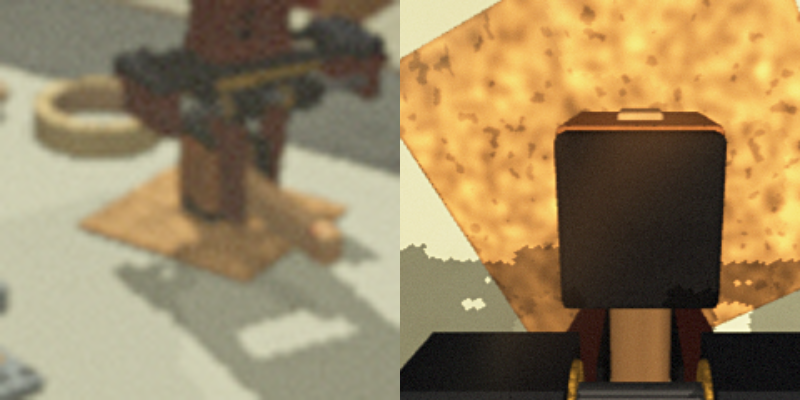

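Both pictures show the mallet upright over the pad, just before contact. The force has since gone from -2.9 to +2.0 N, so the head is bearing on the pad. Releasing.

```bash
python3 -m inch '[[0,0,0,0,0,0,0.5],[0,0,0,0,0,0,0.3],[0,0,0,0,0,0,0],[0,0,0,0,0,0,-0.5],[0,0,0,0,0,0,-1],[0,0,0,0,0,0,-1],[0,0,0,0,0,0,-1],[0,0,0,0,0,0,-1]]'
python3 -m inch '[[0,0,-0.05,0,0.07,0,-1],[0,0,-0.3,0,0.07,0,-1],[0,0,-0.6,0,0.07,0,-1],[-0.1,0,-1,0,0.07,0,-1],[-0.2,0,-1,0,0.07,0,-1],[-0.2,0,-1,0,0.07,0,-1],[-0.2,0,-1,0,0.07,0,-1]]'
python3 - <<'E'
from h import *
o=ctrl.get_obs();s=ctrl.get_image("side")[...,::-1].copy();w=ctrl.get_image("wrist")[...,::-1]
cv2.imwrite("pics/f.png",np.hstack([cv2.resize(s[150:260,240:390],(450,330),interpolation=2),cv2.resize(w[:330,180:530],(350,330))]))
rel((519,-222,170),-28)
E
```

```text
t: 11.8
ee_pos: [548.5, -238.6, 19.1]
orientation: [-3.035, 0.754, 0.084]
ft_force: [0.3, -0.2, -0.2]
width: 85.9
grasp_force: 0.0
t: 12.68
ee_pos: [528.7, -228.1, 169.2]
orientation: [-3.049, 0.757, 0.003]
ft_force: [-0.2, 0.2, -0.1]
width: 88.1
grasp_force: 0.0
t 12.775 ee [ 529.  -228.3  169.1] rel [-0.078 -0.006 -0.006] [0.    0.003 0.002] F [-0.9  0.3 -0.1] w 87.8 g 0.0 q6 1.63
```

View pics/f.png

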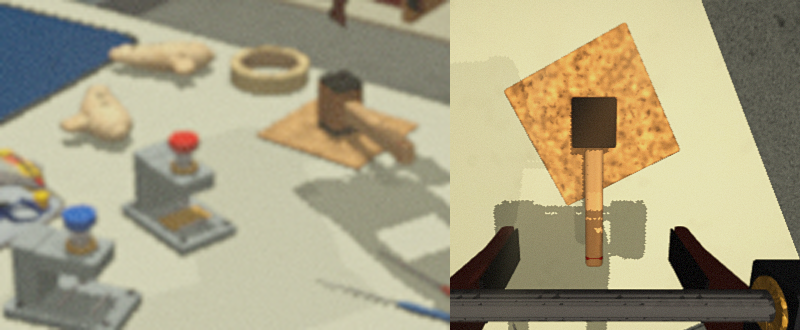

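The mallet stands level on the pad, with its head at (593,122) in the wrist half of the picture. Both caps are up and the robot is clear of everything, so I'm handing in.

```bash
python3 -c "
from workcell import ctrl
print(ctrl.close_job())"
```

```text
the job is handed in; nothing more can be done
None
```

I struck the red punch down to its stop with one blow of about 0.15 m/s, it sprang back up, and I set the mallet back level on the cork pad; the blue punch stayed up, and the job was handed in at about 12.8 s (no verdict was returned).

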